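Tighten the tile press by one turn

TASK

Tighten the tile press by exactly one full turn: with the fingertips, push its hand wheel round clockwise (seen from above) by the upright wooden handle until the handle is back where it started, then leave it and move clear. Only push the handle, gently and without gripping it, and leave the pottery on the table where it stands.

Things in the scene. Friction and masses are not known exactly. Their poses are not given: they have to be found in the camera images.
- wheel (a joint): Turning angle of the hand wheel of the bench tile press, rad; grows as the wheel turns clockwise seen from above, 6.283 per turn. It may start anywhere from -2.6 to 2.6. No end stops; friction (0.25 N m, some 3 N at the handle) holds the wheel wherever it is left. As it turns, the screw foot below it moves down 7 mm per turn.
- grip: The upright wooden handle on the rim of the wheel, at the outer end of one spoke: a plain cylinder 22 mm in diameter and 65 mm tall, carried round by the wheel and spinning freely on its own pin. Origin at the centre of its underside, 85 mm from the wheel's axis and 177 mm above the table; its z axis points up, its top is 242 mm above the table.
- hub (a point): Point on the vertical turning axis of the dark steel hand wheel, 177 mm above the table, at the height of the handle's underside; it does not turn. The wheel lies level: rim radius 85 mm to the middle of the 16 mm thick rim, three level spokes; rim top 178 mm, hub top 182 mm, stub on the hub 190 mm above the table.
- press: The press, fixed to the table: steel base 170 x 290 x 20 mm, two upright columns, a grey cross-beam 50 x 290 mm with its top 150 mm above the table (column nuts up to 164 mm), tiles stacked between boards under it. All of it lies below the top of the wheel's rim. Origin on the table under the wheel's axis; the cross-beam runs along its y axis.
- mug: Loose terracotta mug, 76 mm wide, 85 mm tall, handle towards its +y; origin at the centre of its underside. Bystander.
- vase: Loose terracotta vase, 80 mm wide, 120 mm tall; origin at the centre of its underside. Bystander.
- bowl: Loose dark bowl, 100 mm wide, 50 mm tall; origin at the centre of its underside. Bystander.

How it is judged:
By the outcome, as a careful person would: the job done as asked, in the order asked, and still so for the second after the job is handed in, with the robot touching nothing.
It also fails if it takes over 64 s, if anything falls off the work surface, if the arm or the gripper's body presses on something with over 40 N, if the wrist force passes 120 N, or if a joint passes its speed limit or range.

ROBOT

A 7-joint arm with a two-finger parallel gripper is mounted at the origin on the work surface. World frame = base frame: x ahead of the robot, y to its left, z up, the work surface at z = 0. Lengths are in m, angles in rad, forces in N, time in s.
With the tool pointing down it reaches from about 0.425 to 1.025 m from the base axis. Payload 3.6 kg.
Tool frame: the origin (TCP) lies between the finger pads; the fingertips stand 22 mm ahead of it and the grasp point (between the pads) lies 3 mm ahead of it; z points along the fingers, y is the direction in which the jaws open and shut (so a half turn about z gives the same grasp; the last joint's range is limited). The gripper opens to 85 mm and grips with 20 to 120 N. Pads are 22 mm wide; open, the fingers measure 114 mm over their backs; the gripper's body (76 mm by 85 mm) begins 54 mm behind the grasp point. The pads swing forward as they close: fully open they stand 13 mm farther back than shut.
Start: joints at [1.214, 0.591, 0.048, 1.609, -0.033, 0.943, -0.034], TCP at [0.188, -0.7, 0.253] pointing down, gripper open.
Joint ranges: [-2.69, 2.69], [-0.47, 2.24], [-1.27, 1.36], [0.19, 2.51], [-1.53, 4.68], [0.08, 2.07], [-3.09, 3.09]. Speed limits (rad/s): [2.57, 2.57, 3.14, 3.14, 3.14, 3.14, 3.14].

INTERFACE

Orientations are given as a unit quaternion [w, x, y, z].
In Python, from workcell import status, capture, camera_params, ticket gives the robot as it stands.
- The arm moves only by the tool step_arm, never from a script. Its argument "steps" is a list of rows, each an object of numbers: "dx", "dy", "dz": the shift along the tool's x, y, z each as a share of 200 mm, from -1 to 1; "rx", "ry", "rz": the turn, a rotation vector about the tool's x, y, z each as a share of 45 degrees, from -1 to 1; "gripper": the opening, from 0 (shut) to 1 (fully open). In form: [{"dx": .., "dy": .., "dz": .., "rx": .., "ry": .., "rz": .., "gripper": ..}, ...]. A call has 1 to 10 rows; each row is the pose to reach, as a shift and turn from the pose measured when the call began, along the tool's axes at that moment; what a row does not reach only later rows make up. A row lasts 1/12 s, in which the tool goes at most 41.7 mm and 7.16 degrees, less where a joint would pass 70% of its speed; a pose out of reach is approached as far as the arm can. A call with a number of a shift or a turn outside -1 to 1 is refused whole. A call with a gripper value outside its range is refused whole. The fingers move at their own pace and stop on an object; the grip force is fixed at half the most. Time passes only in rows, so rows that repeat a pose let the fingers close. It gives the time, the measured TCP pose, the force and the opening at its end, in the units of the state.
- status.sense(): the state, without advancing time (a new reading comes with each control period).
- capture(name): name is "side" or "top"; returns the picture (480x640x3 uint8, red, green, blue); there is no depth.
- camera_params(name): a dict with "fovy" (degrees; the focal length in pixels is half the picture's height over the tangent of half this angle, whatever the lens; pixels are square), "cx", "cy" (the principal point, pixels), "R" (3x3) and "t" (3): a world point X has camera coordinates R X + t. Camera axes: x right, y down, z forward; pixel columns grow to the right and rows downward; lengths in m; the calibration is good to about 2 mm. A picture is of the moment at which its call begins. camera_params takes no time and is no camera call.
- ticket.sign_off(): hands the job in, once; it reports no verdict.
The state is a dict: "t": time; "joints": joint angles; "qvel": joint speeds; "joint_efforts": joint torques, N m; "ee_pos": TCP position; "eef_rot": TCP orientation; "force": force on the tool from outside, world axes, zero at the start; "wrist_torque": the same for the moment, N m; "grip_width": opening from 0.0 (shut) to 1.0 (fully open).
Only numpy, scipy, OpenCV 4.12 (cv2) and the standard library are available. Lean on these libraries where they do the work, as an engineer would, in place of code of your own. Each camera call takes 0.05 s, during which the arm holds its last target.

## Working session

There is one attempt and no reset: what is moved stays moved. The work goes in short steps, Python scripts to look and compute and a tool call to move; the robot and the scene stay as the last step left them, time stands still between calls to the robot, and variables do not carry over. Pictures are saved under pics/ and viewed, and the job is handed in when it is done.

Besides the shell and the picture viewer there is one more tool, called after ">>>" as name([rows], argument=value, ...), one row to a line, values as JSON. step_arm: Moves the arm, as the interface text tells. Shift numbers are shares of 200 mm and turn numbers shares of 45 degrees, none past 1 either way. Its arguments: {"type":"object","properties":{"steps":{"type":"array"}},"required":["steps"]}

```bash
mkdir -p pics; ls; python3 - <<'E'
from workcell import status,capture,camera_params
import cv2
print(status.sense())
for n in("side","top"):
    im=capture(n); cv2.imwrite(f"pics/{n}0.png",im[:,:,::-1]); print(n,camera_params(n))
E
```

```text
pics
{'t': 0.0, 'joints': array([ 1.21449586,  0.5921391 ,  0.04831265,  1.60984011, -0.03331167,
        0.94265524, -0.03371829]), 'qvel': array([ 1.35128468e-03,  1.17690529e-03, -1.32777156e-06, -2.14529546e-03,
       -1.19185593e-03,  2.79254372e-04,  1.42715405e-05]), 'joint_efforts': array([-7.95651340e-04, -5.48695278e+01,  1.54627226e+00, -1.98124480e+01,
        9.35581396e-03,  8.77773855e-03, -1.69593555e-06]), 'ee_pos': array([ 0.18814769, -0.69935958,  0.25212013]), 'eef_rot': array([-1.09864643e-03,  9.91375883e-01,  1.31044300e-01, -2.08574686e-04]), 'force': array([-1.15705065, -0.07357852, -0.4170308 ]), 'wrist_torque': array([ 0.04807198,  0.0139827 , -0.00033092]), 'grip_width': 1.0021254776079533}
side {'fovy': 48.97195651773183, 'cx': 309.1590594996001, 'cy': 237.80345978184226, 'R': array([[-0.94656137, -0.32231061,  0.0117237 ],
       [-0.22334316,  0.62882328, -0.74478125],
       [ 0.23267876, -0.70759957, -0.6672057 ]]), 't': array([0.4914879 , 0.20667886, 1.11140722])}
top {'fovy': 48.42848659169369, 'cx': 310.3271718065218, 'cy': 242.8313625438365, 'R': array([[-0.01919255, -0.99964968, -0.01822561],
       [-0.98573232,  0.02196792, -0.16688079],
       [ 0.1672227 ,  0.0147627 , -0.98580862]]), 't': array([0.02101295, 0.56940908, 1.37045642])}
```

View pics/side0.png

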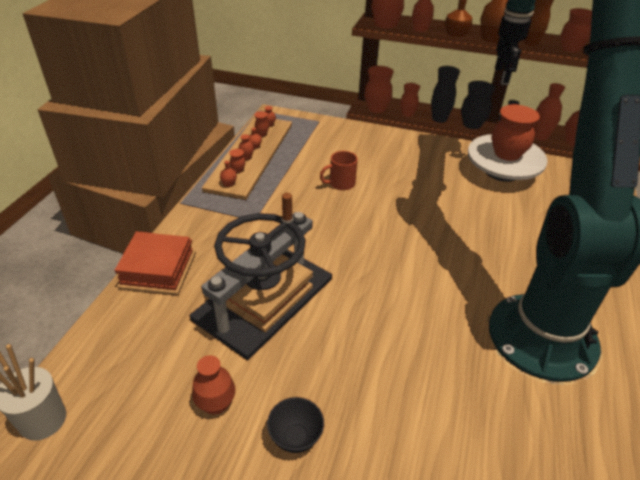

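View pics/top0.png

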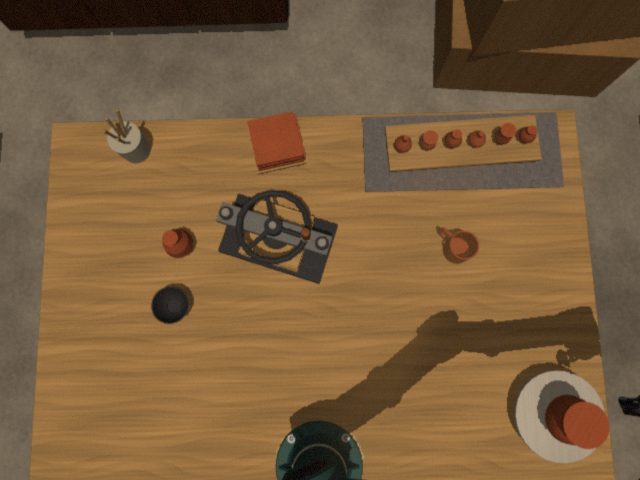

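```bash
cat > h.py <<'E'
import numpy as np, cv2
from workcell import status,capture,camera_params
def ray(n,u,v):
    c=camera_params(n); f=240/np.tan(np.radians(c["fovy"])/2)
    d=c["R"].T@np.array([(u-c["cx"])/f,(v-c["cy"])/f,1]); o=-c["R"].T@c["t"]; return o,d
def onz(n,u,v,z):
    o,d=ray(n,u,v); return o+d*(z-o[2])/d[2]
def proj(n,X):
    c=camera_params(n); f=240/np.tan(np.radians(c["fovy"])/2)
    p=c["R"]@np.array(X)+c["t"]; return np.array([c["cx"]+f*p[0]/p[2],c["cy"]+f*p[1]/p[2]])
def crop(im,x0,y0,w,h,s,name): cv2.imwrite(name,cv2.resize(im[y0:y0+h,x0:x0+w,::-1],None,fx=s,fy=s,interpolation=cv2.INTER_CUBIC))
E
python3 - <<'E'
from h import *
s=cv2.imread("pics/side0.png")[:,:,::-1];t=cv2.imread("pics/top0.png")[:,:,::-1]
crop(s,190,180,150,110,5,"pics/sc.png");crop(t,210,180,140,110,5,"pics/tc.png")
E
```

```text
(no output)
```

View pics/sc.png

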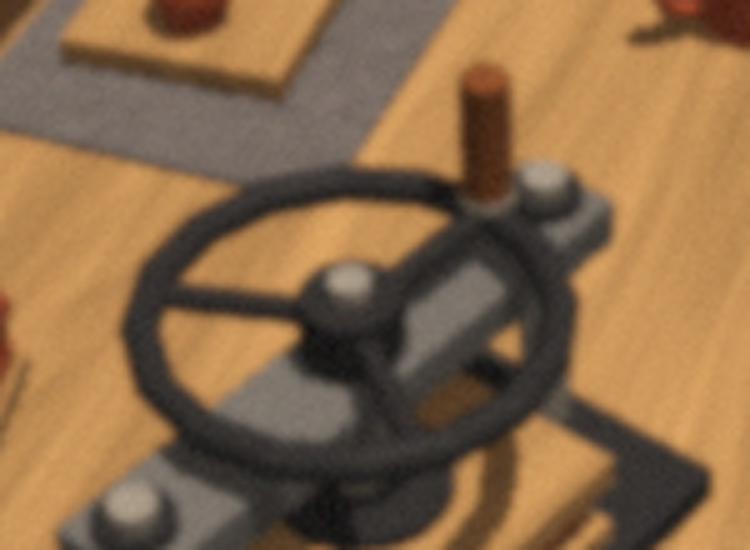

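View pics/tc.png

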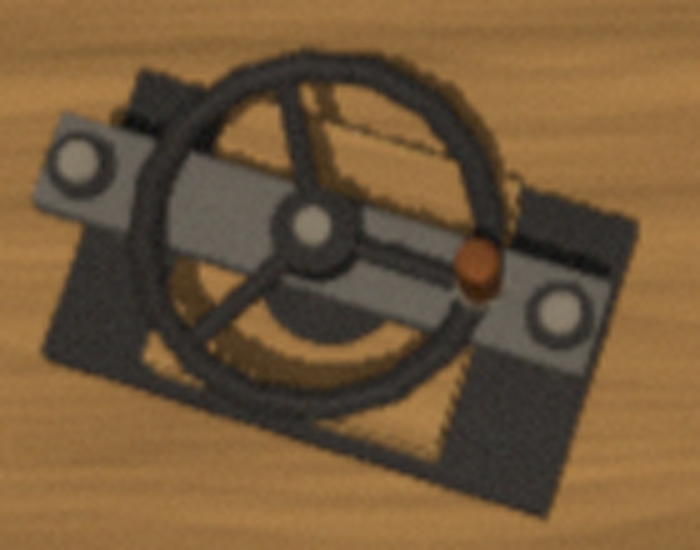

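```bash
python3 - <<'E'
from h import *
def P(x,y,a,b): return a+(x+.5)/5-.5, b+(y+.5)/5-.5
for n,l in (("top",[(312,224,.19,210,180),(478,258,.242,210,180),(478,287,.178,210,180)]),("side",[(350,280,.19,190,180),(486,79,.242,190,180),(486,200,.178,190,180)])):
    for x,y,z,a,b in l: print(n,z,onz(n,*P(x,y,a,b),z).round(4))
# beam nuts top z=.164
a=onz("top",*P(75,162,210,180),.164);b=onz("top",*P(560,312,210,180),.164);print("nuts",a,b,(a+b)/2)
# bystanders
for n,u,v,z in (("top",458,246,.085),("side",343,157,.085),("top",172,236,.12),("side",208,366,.12),("top",171,305,.05),("side",296,410,.05)): print(n,onz(n,u,v,z).round(3))
from scipy.spatial.transform import Rotation as R
s=status.sense();q=s["eef_rot"];print(R.from_quat(np.r_[q[1:],q[0]]).as_matrix().round(3),s["t"])
E
```

```text
top 0.19 [0.5927 0.0984 0.19  ]
top 0.242 [0.5642 0.0176 0.242 ]
top 0.178 [0.5622 0.0194 0.178 ]
side 0.19 [0.5922 0.0997 0.19  ]
side 0.242 [0.5627 0.0214 0.242 ]
side 0.178 [0.5638 0.0215 0.178 ]
nuts [0.63196364 0.21763894 0.164     ] [ 0.55149516 -0.02004289  0.164     ] [0.5917294  0.09879802 0.164     ]
top [ 0.547 -0.371  0.085]
side [ 0.553 -0.387  0.085]
top [0.583 0.359 0.12 ]
side [0.579 0.369 0.12 ]
top [0.413 0.377 0.05 ]
side [0.422 0.359 0.05 ]
[[ 0.966  0.26  -0.001]
 [ 0.26  -0.966  0.002]
 [-0.    -0.002 -1.   ]] 0.1
```

>>> step_arm([
  {"dx": 0.3,"dy": -0.3,"dz": -0.25,"gripper": 0},
  {"dx": 0.95,"dy": -0.95,"dz": -0.25,"gripper": 0},
  {"dx": 0.95,"dy": -0.95,"dz": -0.25,"gripper": 0},
  {"dx": 0.95,"dy": -0.95,"dz": -0.25,"gripper": 0},
  {"dx": 0.95,"dy": -0.95,"dz": -0.25,"gripper": 0},
  {"dx": 0.95,"dy": -0.95,"dz": -0.25,"gripper": 0},
  {"dx": 0.95,"dy": -0.95,"dz": -0.25,"gripper": 0},
  {"dx": 0.95,"dy": -0.95,"dz": -0.25,"gripper": 0},
])

```text
$.steps[0]: bad value
```

>>> step_arm([
  {"dx": 0.3,"dy": -0.3,"dz": -0.25,"rx": 0,"ry": 0,"rz": 0,"gripper": 0},
  {"dx": 0.95,"dy": -0.95,"dz": -0.25,"rx": 0,"ry": 0,"rz": 0,"gripper": 0},
  {"dx": 0.95,"dy": -0.95,"dz": -0.25,"rx": 0,"ry": 0,"rz": 0,"gripper": 0},
  {"dx": 0.95,"dy": -0.95,"dz": -0.25,"rx": 0,"ry": 0,"rz": 0,"gripper": 0},
  {"dx": 0.95,"dy": -0.95,"dz": -0.25,"rx": 0,"ry": 0,"rz": 0,"gripper": 0},
  {"dx": 0.95,"dy": -0.95,"dz": -0.25,"rx": 0,"ry": 0,"rz": 0,"gripper": 0},
  {"dx": 0.95,"dy": -0.95,"dz": -0.25,"rx": 0,"ry": 0,"rz": 0,"gripper": 0},
  {"dx": 0.95,"dy": -0.95,"dz": -0.25,"rx": 0,"ry": 0,"rz": 0,"gripper": 0},
])

```text
t: 0.77
ee_pos: [0.3271, -0.4599, 0.3029]
eef_rot: [-0.003, 0.991, 0.136, 0.001]
force: [0.2, -0.6, 0.1]
grip_width: -0.002
```

>>> step_arm([
  {"dx": 0.98,"dy": -0.98,"dz": 0,"rx": 0,"ry": 0,"rz": 0,"gripper": 0},
  {"dx": 0.98,"dy": -0.98,"dz": 0,"rx": 0,"ry": 0,"rz": 0,"gripper": 0},
  {"dx": 0.98,"dy": -0.98,"dz": 0,"rx": 0,"ry": 0,"rz": 0,"gripper": 0},
  {"dx": 0.98,"dy": -0.98,"dz": 0,"rx": 0,"ry": 0,"rz": 0,"gripper": 0},
  {"dx": 0.98,"dy": -0.98,"dz": 0,"rx": 0,"ry": 0,"rz": 0,"gripper": 0},
  {"dx": 0.98,"dy": -0.98,"dz": 0,"rx": 0,"ry": 0,"rz": 0,"gripper": 0},
  {"dx": 0.98,"dy": -0.98,"dz": 0,"rx": 0,"ry": 0,"rz": 0,"gripper": 0},
  {"dx": 0.98,"dy": -0.98,"dz": 0,"rx": 0,"ry": 0,"rz": 0,"gripper": 0},
])

```text
t: 1.43
ee_pos: [0.4671, -0.2105, 0.3047]
eef_rot: [-0.005, 0.99, 0.142, 0.003]
force: [-0.2, 0.3, 0.2]
grip_width: 0.0
```

```bash
cat >> h.py <<'E'
from scipy.spatial.transform import Rotation as Rot
HUB=np.array([.5922,.0990])
def to(X):
    s=status.sense();q=s["eef_rot"];M=Rot.from_quat(np.r_[q[1:],q[0]]).as_matrix()
    return (M.T@(np.array(X)-s["ee_pos"])/.2).round(3)
def zt():
    s=status.sense();q=s["eef_rot"];M=Rot.from_quat(np.r_[q[1:],q[0]]).as_matrix()
    # rotation vector (tool frame) restoring start orientation
    M0=np.array([[.966,.26,0],[.26,-.966,0],[0,0,-1]])
    return (Rot.from_matrix(M.T@M0).as_rotvec()/np.radians(45)).round(3)
E
python3 - <<'E'
from h import *
print(status.sense()["ee_pos"],status.sense()["joints"].round(2),to([.61,.013,.30]),zt())
E
```

```text
[ 0.4671072  -0.21048252  0.3046819 ] [ 0.43  0.26 -0.11  2.02  0.02  0.85 -0.98] [ 1.    -0.87   0.037] [-0.011 -0.009  0.029]
```

>>> step_arm([
  {"dx": 1.0,"dy": -0.87,"dz": 0.03,"rx": 0,"ry": 0,"rz": 0.03,"gripper": 0},
  {"dx": 1.0,"dy": -0.87,"dz": 0.03,"rx": 0,"ry": 0,"rz": 0.03,"gripper": 0},
  {"dx": 1.0,"dy": -0.87,"dz": 0.03,"rx": 0,"ry": 0,"rz": 0.03,"gripper": 0},
  {"dx": 1.0,"dy": -0.87,"dz": 0.03,"rx": 0,"ry": 0,"rz": 0.03,"gripper": 0},
  {"dx": 1.0,"dy": -0.87,"dz": 0.03,"rx": 0,"ry": 0,"rz": 0.03,"gripper": 0},
  {"dx": 1.0,"dy": -0.87,"dz": 0.03,"rx": 0,"ry": 0,"rz": 0.03,"gripper": 0},
  {"dx": 1.0,"dy": -0.87,"dz": 0.03,"rx": 0,"ry": 0,"rz": 0.03,"gripper": 0},
  {"dx": 1.0,"dy": -0.87,"dz": 0.03,"rx": 0,"ry": 0,"rz": 0.03,"gripper": 0},
  {"dx": 1.0,"dy": -0.87,"dz": 0.03,"rx": 0,"ry": 0,"rz": 0.03,"gripper": 0},
])

```text
t: 2.18
ee_pos: [0.6104, 0.0142, 0.3008]
eef_rot: [-0.005, 0.991, 0.132, 0.002]
force: [-0.3, -1.3, -0.6]
grip_width: 0.002
```

```bash
python3 - <<'E'
from h import *
print(status.sense()["ee_pos"],status.sense()["joints"].round(2),to([.61,.013,.225]),zt())
crop(capture("side"),170,120,200,150,4,"pics/s1.png")
E
```

```text
[0.61039795 0.01418538 0.30079108] [ 0.04  0.4  -0.18  1.83  0.08  0.92 -1.48] [-0.006  0.009  0.379] [-0.011 -0.007  0.003]
```

View pics/s1.png

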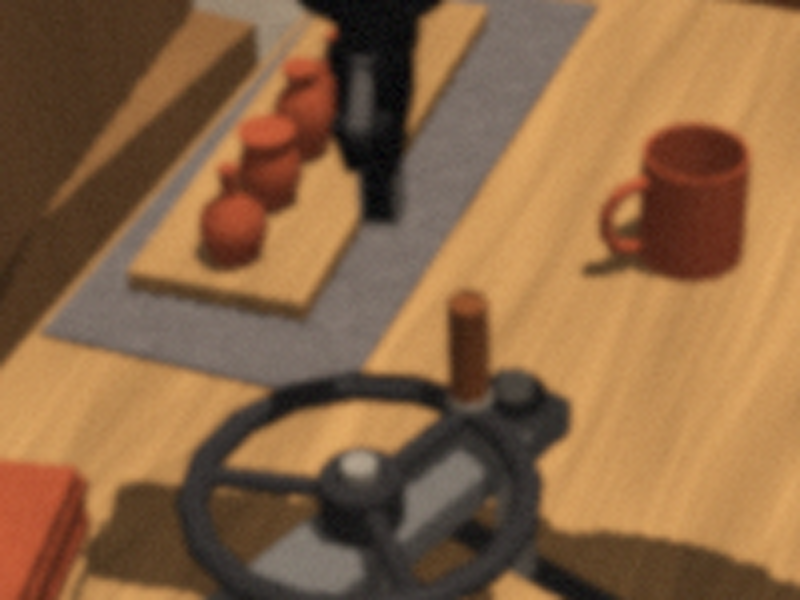

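```bash
python3 - <<'E'
from h import *
for z in(.26,.265,.27,.275,.28): print(z,proj("side",[.6104,.0142,z]))
E
```

```text
0.26 [265.90340748 181.47492637]
0.265 [265.79707509 179.45883727]
0.27 [265.69007543 177.4300968 ]
0.275 [265.58240222 175.38858549]
0.28 [265.47404907 173.33418237]
```

>>> step_arm([
  {"dx": 0,"dy": 0,"dz": 0.15,"rx": 0,"ry": 0,"rz": 0,"gripper": 0},
  {"dx": 0,"dy": 0,"dz": 0.3,"rx": 0,"ry": 0,"rz": 0,"gripper": 0},
  {"dx": 0,"dy": 0,"dz": 0.4,"rx": 0,"ry": 0,"rz": 0,"gripper": 0},
  {"dx": 0,"dy": 0,"dz": 0.4,"rx": 0,"ry": 0,"rz": 0,"gripper": 0},
  {"dx": 0,"dy": 0,"dz": 0.4,"rx": 0,"ry": 0,"rz": 0,"gripper": 0},
])

```text
t: 2.65
ee_pos: [0.6086, 0.0103, 0.2199]
eef_rot: [-0.004, 0.992, 0.129, 0.0]
force: [-0.4, -0.7, 0.0]
grip_width: 0.0
```

```bash
cat >> h.py <<'E'
def arc(a0,a1,n,r=.085,z=.220):
    s=status.sense();p=s["ee_pos"]-np.r_[HUB,0]
    print("now ang",np.degrees(np.arctan2(p[1],p[0])).round(1),"r",np.hypot(p[0],p[1]).round(4),"z",p[2].round(4),"F",s["force"].round(1),"t",s["t"],"rot",zt())
    for a in np.linspace(a0,a1,n+1)[1:]:
        t=np.radians(a); print(round(a,1),to([HUB[0]+r*np.cos(t),HUB[1]+r*np.sin(t),z]))
E
python3 - <<'E'
from h import *
arc(-79,-139,10)
E
```

```text
now ang -79.5 r 0.0902 z 0.2199 F [-0.4 -0.7  0. ] t 2.65 rot [-0.009 -0.002 -0.005]
-85.0 [-0.038 -0.031 -0.   ]
-91.0 [-0.082 -0.041 -0.   ]
-97.0 [-0.124 -0.055 -0.   ]
-103.0 [-0.164 -0.074 -0.   ]
-109.0 [-0.202 -0.097 -0.   ]
-115.0 [-0.238 -0.123  0.   ]
-121.0 [-0.271 -0.154  0.   ]
-127.0 [-0.3   -0.187  0.   ]
-133.0 [-0.325 -0.224  0.001]
-139.0 [-0.347 -0.262  0.001]
```

>>> step_arm([
  {"dx": -0.04,"dy": -0.03,"dz": 0,"rx": 0,"ry": 0,"rz": 0,"gripper": 0},
  {"dx": -0.08,"dy": -0.04,"dz": 0,"rx": 0,"ry": 0,"rz": 0,"gripper": 0},
  {"dx": -0.125,"dy": -0.055,"dz": 0,"rx": 0,"ry": 0,"rz": 0,"gripper": 0},
  {"dx": -0.165,"dy": -0.075,"dz": 0,"rx": 0,"ry": 0,"rz": 0,"gripper": 0},
  {"dx": -0.2,"dy": -0.095,"dz": 0,"rx": 0,"ry": 0,"rz": 0,"gripper": 0},
  {"dx": -0.24,"dy": -0.125,"dz": 0,"rx": 0,"ry": 0,"rz": 0,"gripper": 0},
])

```text
t: 3.15
ee_pos: [0.5569, 0.0218, 0.2216]
eef_rot: [-0.003, 0.992, 0.129, 0.003]
force: [3.8, -1.4, 3.5]
grip_width: -0.0
```

```bash
python3 - <<'E'
from h import *
arc(-115,-175,10)
crop(capture("side"),170,120,200,150,4,"pics/s2.png")
crop(capture("top"),210,160,140,110,5,"pics/t2.png")
E
```

```text
now ang -114.6 r 0.0849 z 0.2216 F [ 3.8 -1.4  3.5] t 3.15 rot [-0.007 -0.008 -0.005]
-121.0 [-0.036 -0.032  0.008]
-127.0 [-0.065 -0.065  0.008]
-133.0 [-0.09  -0.102  0.008]
-139.0 [-0.112 -0.14   0.008]
-145.0 [-0.13  -0.181  0.008]
-151.0 [-0.143 -0.224  0.009]
-157.0 [-0.151 -0.267  0.009]
-163.0 [-0.155 -0.312  0.009]
-169.0 [-0.155 -0.356  0.009]
-175.0 [-0.149 -0.4    0.01 ]
```

View pics/s2.png

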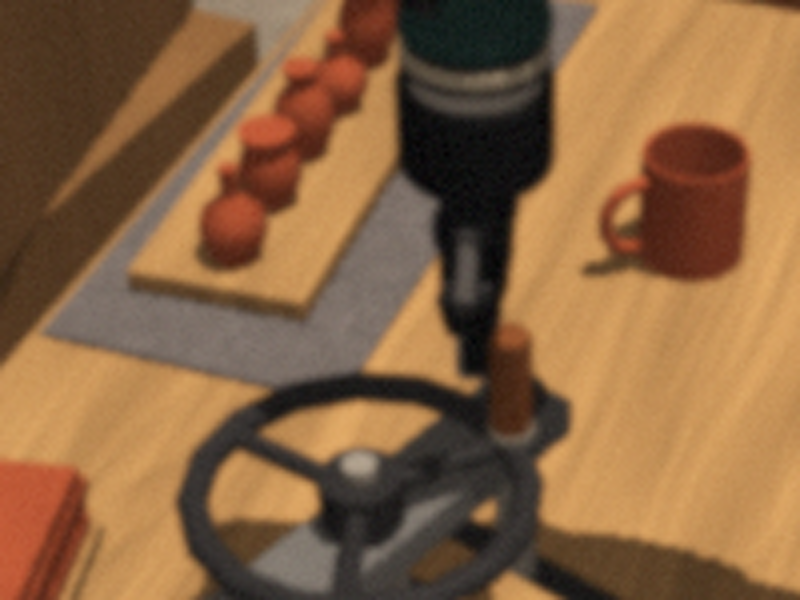

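View pics/t2.png

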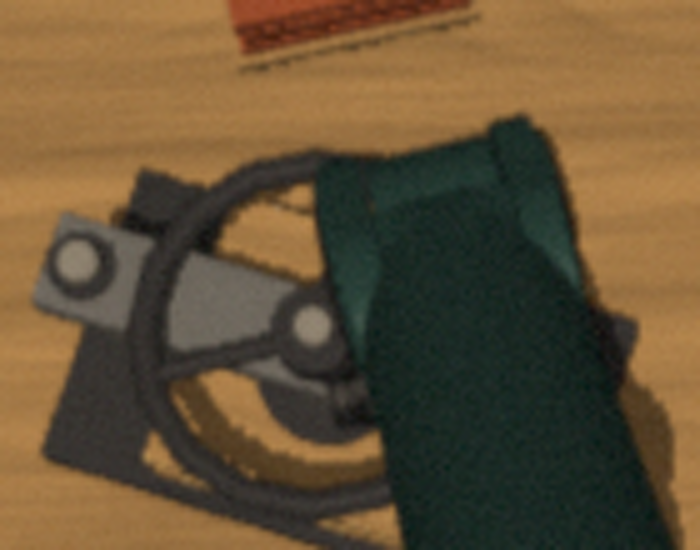

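>>> step_arm([
  {"dx": -0.035,"dy": -0.03,"dz": 0.01,"rx": 0,"ry": 0,"rz": 0,"gripper": 0},
  {"dx": -0.065,"dy": -0.065,"dz": 0.01,"rx": 0,"ry": 0,"rz": 0,"gripper": 0},
  {"dx": -0.09,"dy": -0.1,"dz": 0.01,"rx": 0,"ry": 0,"rz": 0,"gripper": 0},
  {"dx": -0.11,"dy": -0.14,"dz": 0.01,"rx": 0,"ry": 0,"rz": 0,"gripper": 0},
  {"dx": -0.13,"dy": -0.18,"dz": 0.01,"rx": 0,"ry": 0,"rz": 0,"gripper": 0},
  {"dx": -0.143,"dy": -0.224,"dz": 0.01,"rx": 0,"ry": 0,"rz": 0,"gripper": 0},
  {"dx": -0.151,"dy": -0.267,"dz": 0.01,"rx": 0,"ry": 0,"rz": 0,"gripper": 0},
  {"dx": -0.155,"dy": -0.312,"dz": 0.01,"rx": 0,"ry": 0,"rz": 0,"gripper": 0},
  {"dx": -0.155,"dy": -0.356,"dz": 0.01,"rx": 0,"ry": 0,"rz": 0,"gripper": 0},
  {"dx": -0.15,"dy": -0.4,"dz": 0.01,"rx": 0,"ry": 0,"rz": 0,"gripper": 0},
])

```text
t: 4.08
ee_pos: [0.5023, 0.0911, 0.2192]
eef_rot: [-0.003, 0.992, 0.129, -0.002]
force: [-3.0, -3.2, 4.7]
grip_width: -0.002
```

```bash
python3 - <<'E'
from h import *
arc(-175,-235,10)
crop(capture("side"),170,120,200,150,4,"pics/s3.png")
E
```

```text
now ang -175.0 r 0.0903 z 0.2192 F [-3.  -3.2  4.7] t 4.0833 rot [-0.008  0.005 -0.004]
-181.0 [ 0.036 -0.039 -0.004]
-187.0 [ 0.05  -0.081 -0.004]
-193.0 [ 0.069 -0.121 -0.004]
-199.0 [ 0.092 -0.16  -0.003]
-205.0 [ 0.118 -0.195 -0.003]
-211.0 [ 0.149 -0.228 -0.003]
-217.0 [ 0.182 -0.257 -0.003]
-223.0 [ 0.219 -0.283 -0.003]
-229.0 [ 0.257 -0.304 -0.003]
-235.0 [ 0.298 -0.322 -0.003]
```

View pics/s3.png

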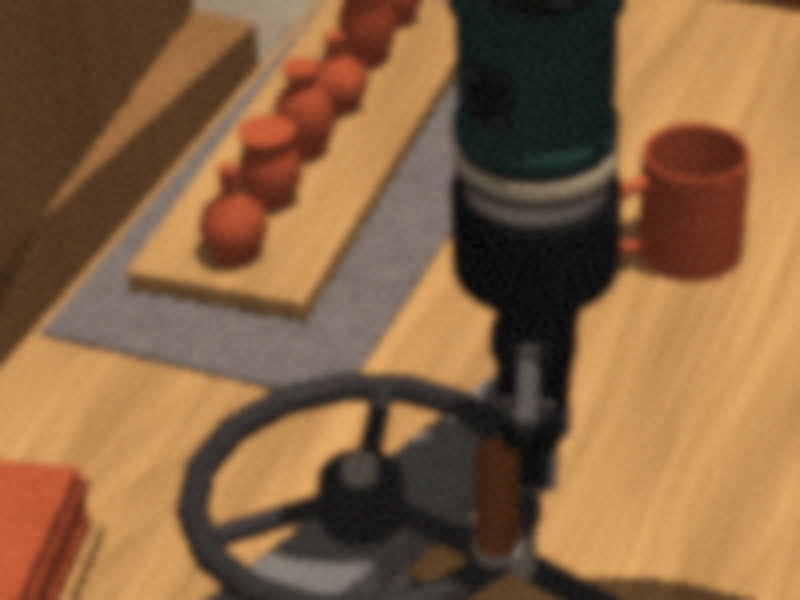

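>>> step_arm([
  {"dx": 0.04,"dy": -0.035,"dz": 0,"rx": 0,"ry": 0,"rz": 0,"gripper": 0},
  {"dx": 0.06,"dy": -0.075,"dz": 0,"rx": 0,"ry": 0,"rz": 0,"gripper": 0},
  {"dx": 0.08,"dy": -0.115,"dz": 0,"rx": 0,"ry": 0,"rz": 0,"gripper": 0},
  {"dx": 0.105,"dy": -0.15,"dz": 0,"rx": 0,"ry": 0,"rz": 0,"gripper": 0},
  {"dx": 0.13,"dy": -0.185,"dz": 0,"rx": 0,"ry": 0,"rz": 0,"gripper": 0},
  {"dx": 0.16,"dy": -0.22,"dz": 0,"rx": 0,"ry": 0,"rz": 0,"gripper": 0},
  {"dx": 0.19,"dy": -0.245,"dz": 0,"rx": 0,"ry": 0,"rz": 0,"gripper": 0},
  {"dx": 0.225,"dy": -0.27,"dz": 0,"rx": 0,"ry": 0,"rz": 0,"gripper": 0},
  {"dx": 0.265,"dy": -0.29,"dz": 0,"rx": 0,"ry": 0,"rz": 0,"gripper": 0},
  {"dx": 0.305,"dy": -0.31,"dz": 0,"rx": 0,"ry": 0,"rz": 0,"gripper": 0},
])

```text
t: 4.97
ee_pos: [0.5438, 0.1702, 0.2184]
eef_rot: [-0.004, 0.991, 0.131, -0.004]
force: [-2.8, -0.4, -0.9]
grip_width: 0.001
```

```bash
python3 - <<'E'
from h import *
arc(-235,-295,10,r=.083)
crop(capture("side"),170,120,200,150,4,"pics/s4.png")
E
```

```text
now ang 124.2 r 0.0861 z 0.2184 F [-2.8 -0.4 -0.9] t 4.9667 rot [-0.011  0.009  0.   ]
-241.0 [ 0.041  0.004 -0.008]
-247.0 [ 0.084 -0.005 -0.009]
-253.0 [ 0.127 -0.008 -0.009]
-259.0 [ 0.171 -0.007 -0.009]
-265.0 [ 0.214 -0.002 -0.01 ]
-271.0 [ 0.256  0.008 -0.01 ]
-277.0 [ 0.297  0.022 -0.01 ]
-283.0 [ 0.336  0.04  -0.011]
-289.0 [ 0.374  0.063 -0.011]
-295.0 [ 0.408  0.089 -0.012]
```

View pics/s4.png

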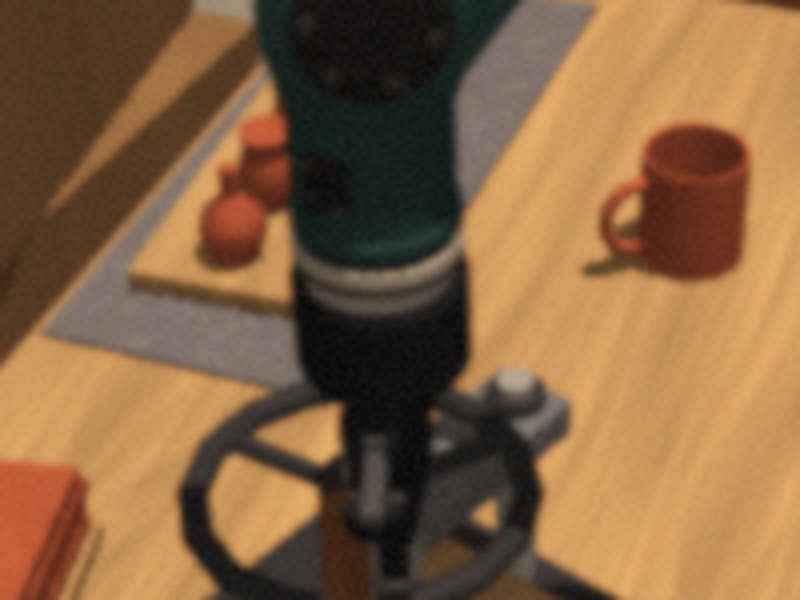

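>>> step_arm([
  {"dx": 0.04,"dy": 0,"dz": 0,"rx": 0,"ry": 0,"rz": 0,"gripper": 0},
  {"dx": 0.085,"dy": -0.005,"dz": 0,"rx": 0,"ry": 0,"rz": 0,"gripper": 0},
  {"dx": 0.127,"dy": -0.008,"dz": -0.01,"rx": 0,"ry": 0,"rz": 0,"gripper": 0},
  {"dx": 0.17,"dy": -0.007,"dz": -0.01,"rx": 0,"ry": 0,"rz": 0,"gripper": 0},
  {"dx": 0.214,"dy": -0.002,"dz": -0.01,"rx": 0,"ry": 0,"rz": 0,"gripper": 0},
  {"dx": 0.256,"dy": 0.01,"dz": -0.01,"rx": 0,"ry": 0,"rz": 0,"gripper": 0},
  {"dx": 0.297,"dy": 0.022,"dz": -0.01,"rx": 0,"ry": 0,"rz": 0,"gripper": 0},
  {"dx": 0.336,"dy": 0.04,"dz": -0.01,"rx": 0,"ry": 0,"rz": 0,"gripper": 0},
  {"dx": 0.374,"dy": 0.063,"dz": -0.01,"rx": 0,"ry": 0,"rz": 0,"gripper": 0},
  {"dx": 0.41,"dy": 0.09,"dz": -0.01,"rx": 0,"ry": 0,"rz": 0,"gripper": 0},
])

```text
t: 5.85
ee_pos: [0.63, 0.1764, 0.2205]
eef_rot: [-0.005, 0.991, 0.132, -0.003]
force: [-6.5, -2.5, 3.9]
grip_width: 0.002
```

```bash
python3 - <<'E'
from h import *
arc(-295,-355,10,r=.083)
crop(capture("side"),170,120,200,150,4,"pics/s5.png")
E
```

```text
now ang 64.0 r 0.0861 z 0.2205 F [-6.5 -2.5  3.9] t 5.85 rot [-0.013  0.006  0.002]
-301.0 [0.016 0.037 0.002]
-307.0 [0.044 0.069 0.002]
-313.0 [0.069 0.105 0.001]
-319.0 [0.09  0.143 0.001]
-325.0 [0.107 0.183 0.   ]
-331.0 [ 0.119  0.225 -0.   ]
-337.0 [ 0.127  0.267 -0.001]
-343.0 [ 0.131  0.311 -0.001]
-349.0 [ 0.13   0.354 -0.002]
-355.0 [ 0.125  0.397 -0.002]
```

View pics/s5.png

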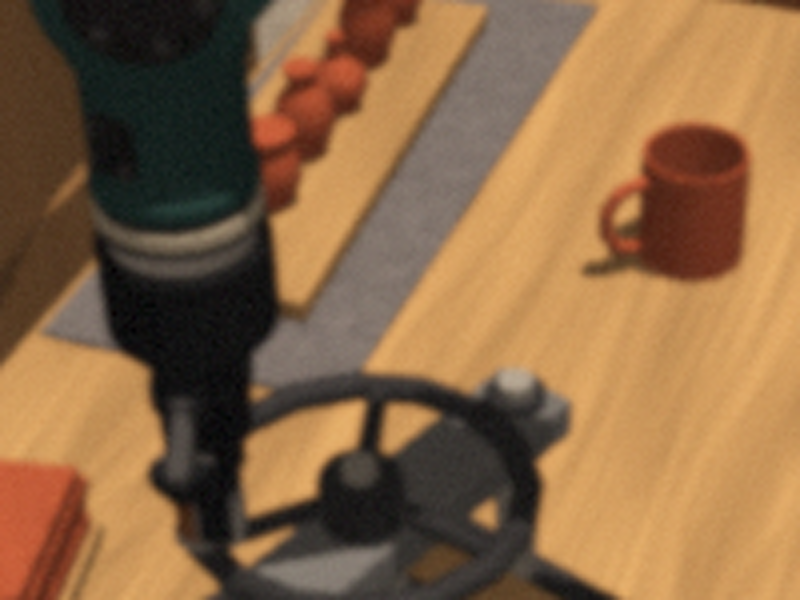

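```bash
python3 - <<'E'
from h import *
for u,v in ((262,522),(285,515),(375,415),(430,525)):
    p=onz("side",170+u/4,120+v/4,.172)[:2]-HUB; print(p.round(3),np.degrees(np.arctan2(p[1],p[0])))
for a in (35,40,45,50):
    t=np.radians(a);print(a,[(proj("side",[HUB[0]+.085*np.cos(t),HUB[1]+.085*np.sin(t),z])-[170,120])*4 for z in(.242,.178)])
s=status.sense();print((proj("side",s["ee_pos"]-[0,0,.022])-[170,120])*4)
crop(capture("top"),210,160,140,110,5,"pics/t5.png")
E
```

```text
[0.036 0.039] 47.23919322388111
[0.028 0.031] 48.061639906732495
[ 0.015 -0.055] -74.77338450649435
[-0.043  0.014] 162.44307200154392
35 [array([177.49171773, 411.18252617]), array([191.51004852, 510.05938401])]
40 [array([180.5429723, 420.8488992]), array([194.50612484, 519.82479645])]
45 [array([184.97909349, 430.30316713]), array([198.82678783, 529.37070183])]
50 [array([190.78458428, 439.4638873 ]), array([204.45584868, 538.61518808])]
[218.09192565 528.40387845]
```

View pics/t5.png

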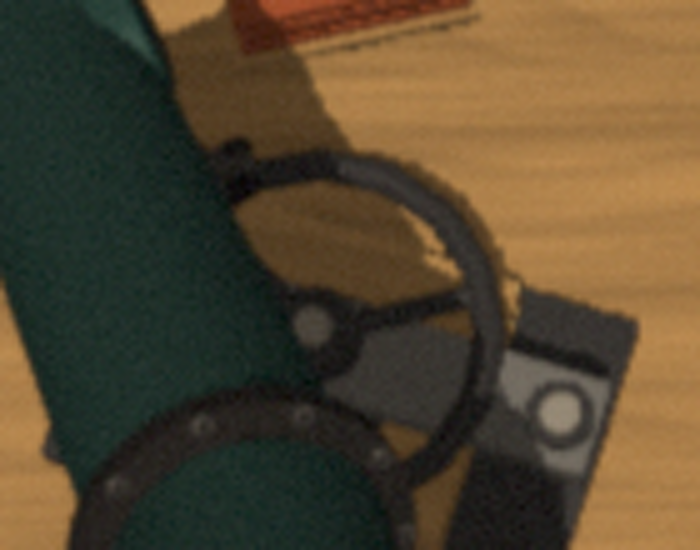

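>>> step_arm([
  {"dx": 0.02,"dy": 0.035,"dz": 0,"rx": 0,"ry": 0,"rz": 0,"gripper": 0},
  {"dx": 0.045,"dy": 0.07,"dz": 0,"rx": 0,"ry": 0,"rz": 0,"gripper": 0},
  {"dx": 0.07,"dy": 0.105,"dz": 0,"rx": 0,"ry": 0,"rz": 0,"gripper": 0},
  {"dx": 0.09,"dy": 0.143,"dz": 0,"rx": 0,"ry": 0,"rz": 0,"gripper": 0},
  {"dx": 0.107,"dy": 0.183,"dz": 0,"rx": 0,"ry": 0,"rz": 0,"gripper": 0},
])

```text
t: 6.37
ee_pos: [0.6642, 0.1469, 0.2215]
eef_rot: [-0.006, 0.991, 0.131, 0.001]
force: [-2.8, 3.7, 4.1]
grip_width: -0.001
```

```bash
python3 - <<'E'
from h import *
arc(-325,-385,10,r=.084)
crop(capture("side"),170,120,200,150,4,"pics/s6.png")
E
```

```text
now ang 33.6 r 0.0865 z 0.2215 F [-2.8  3.7  4.1] t 6.3667 rot [-0.014 -0.005  0.001]
-331.0 [-0.002  0.037  0.007]
-337.0 [0.006 0.08  0.006]
-343.0 [0.01  0.124 0.006]
-349.0 [0.009 0.168 0.005]
-355.0 [0.003 0.211 0.005]
-361.0 [-0.007  0.254  0.004]
-367.0 [-0.021  0.296  0.004]
-373.0 [-0.04   0.335  0.003]
-379.0 [-0.062  0.373  0.003]
-385.0 [-0.089  0.408  0.002]
```

View pics/s6.png

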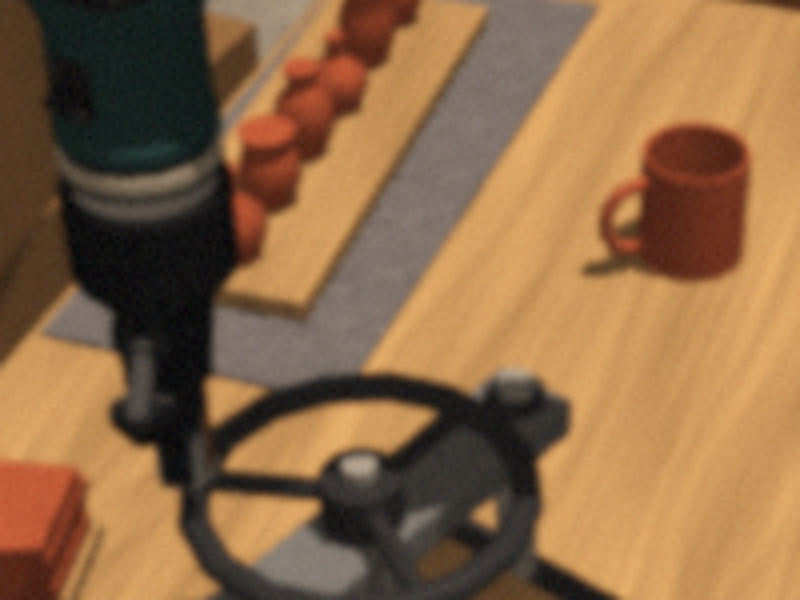

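Good: the handle leads the fingers and the force is now tangential. Continuing.

>>> step_arm([
  {"dx": 0,"dy": 0.037,"dz": 0.005,"rx": 0,"ry": 0,"rz": 0,"gripper": 0},
  {"dx": 0.006,"dy": 0.08,"dz": 0.005,"rx": 0,"ry": 0,"rz": 0,"gripper": 0},
  {"dx": 0.01,"dy": 0.124,"dz": 0.005,"rx": 0,"ry": 0,"rz": 0,"gripper": 0},
  {"dx": 0.01,"dy": 0.168,"dz": 0.005,"rx": 0,"ry": 0,"rz": 0,"gripper": 0},
  {"dx": 0.003,"dy": 0.21,"dz": 0.005,"rx": 0,"ry": 0,"rz": 0,"gripper": 0},
  {"dx": -0.007,"dy": 0.254,"dz": 0.005,"rx": 0,"ry": 0,"rz": 0,"gripper": 0},
  {"dx": -0.02,"dy": 0.296,"dz": 0.005,"rx": 0,"ry": 0,"rz": 0,"gripper": 0},
])

```text
t: 7.0
ee_pos: [0.6795, 0.0853, 0.2208]
eef_rot: [-0.005, 0.991, 0.13, 0.005]
force: [3.0, 2.7, 0.8]
grip_width: -0.004
```

```bash
python3 - <<'E'
from h import *
arc(-367,-439,12,r=.084)
crop(capture("side"),170,120,200,150,4,"pics/s7.png")
E
```

```text
now ang -8.9 r 0.0884 z 0.2208 F [3.  2.7 0.8] t 7.0 rot [-0.01  -0.014 -0.002]
-373.0 [-0.033  0.018  0.004]
-379.0 [-0.056  0.056  0.003]
-385.0 [-0.082  0.091  0.003]
-391.0 [-0.112  0.123  0.002]
-397.0 [-0.145  0.152  0.001]
-403.0 [-0.181  0.177  0.001]
-409.0 [-0.22   0.199  0.   ]
-415.0 [-0.26   0.216 -0.   ]
-421.0 [-0.302  0.229 -0.001]
-427.0 [-0.345  0.237 -0.001]
-433.0 [-0.389  0.241 -0.002]
-439.0 [-0.433  0.24  -0.002]
```

View pics/s7.png

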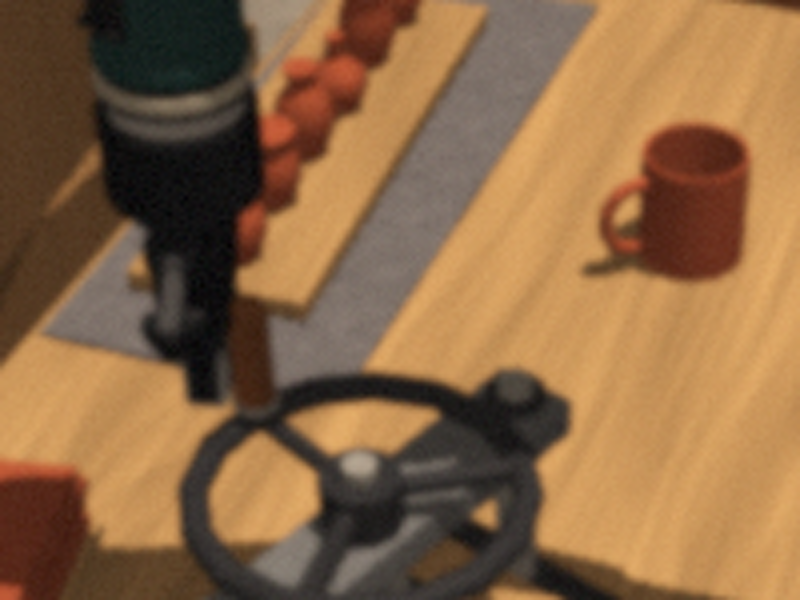

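>>> step_arm([
  {"dx": -0.033,"dy": 0.018,"dz": 0,"rx": 0,"ry": 0,"rz": 0,"gripper": 0},
  {"dx": -0.056,"dy": 0.056,"dz": 0,"rx": 0,"ry": 0,"rz": 0,"gripper": 0},
  {"dx": -0.082,"dy": 0.09,"dz": 0,"rx": 0,"ry": 0,"rz": 0,"gripper": 0},
  {"dx": -0.112,"dy": 0.123,"dz": 0,"rx": 0,"ry": 0,"rz": 0,"gripper": 0},
  {"dx": -0.145,"dy": 0.152,"dz": 0,"rx": 0,"ry": 0,"rz": 0,"gripper": 0},
  {"dx": -0.18,"dy": 0.177,"dz": 0,"rx": 0,"ry": 0,"rz": 0,"gripper": 0},
  {"dx": -0.22,"dy": 0.199,"dz": 0,"rx": 0,"ry": 0,"rz": 0,"gripper": 0},
  {"dx": -0.26,"dy": 0.216,"dz": 0,"rx": 0,"ry": 0,"rz": 0,"gripper": 0},
  {"dx": -0.3,"dy": 0.229,"dz": 0,"rx": 0,"ry": 0,"rz": 0,"gripper": 0},
])

```text
t: 7.8
ee_pos: [0.632, 0.0205, 0.2196]
eef_rot: [-0.003, 0.992, 0.128, 0.004]
force: [2.6, 2.2, 1.1]
grip_width: -0.002
```

```bash
python3 - <<'E'
from h import *
arc(-421,-457,12,r=.085)
im=capture("side");cv2.imwrite("pics/side8.png",im[:,:,::-1])
crop(im,170,120,200,150,4,"pics/s8.png")
E
```

```text
now ang -63.1 r 0.088 z 0.2196 F [2.6 2.2 1.1] t 7.8 rot [-0.006 -0.01  -0.008]
-424.0 [-0.009 -0.013 -0.002]
-427.0 [-0.031 -0.01  -0.002]
-430.0 [-0.054 -0.007 -0.003]
-433.0 [-0.076 -0.006 -0.003]
-436.0 [-0.098 -0.005 -0.003]
-439.0 [-0.12  -0.006 -0.003]
-442.0 [-0.142 -0.008 -0.003]
-445.0 [-0.164 -0.011 -0.003]
-448.0 [-0.186 -0.016 -0.004]
-451.0 [-0.208 -0.021 -0.004]
-454.0 [-0.229 -0.028 -0.004]
-457.0 [-0.25  -0.035 -0.004]
```

View pics/s8.png

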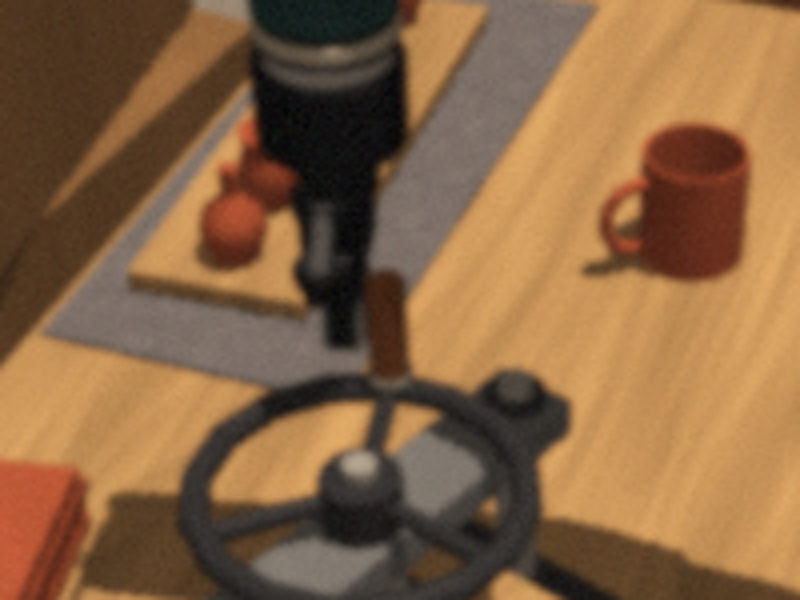

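```bash
cat >> h.py <<'E'
def hand(im):
    """handle blob (side view): min-area rect via mask; returns centroid & angle best match on circle"""
    hsv=cv2.cvtColor(im,cv2.COLOR_RGB2HSV)
    m=((hsv[...,0]<14)&(hsv[...,1]>110)&(hsv[...,2]>50)&(hsv[...,2]<190)).astype(np.uint8)
    m[:, :210]=0;m[:,315:]=0;m[:185]=0;m[235:]=0
    n,l,st,c=cv2.connectedComponentsWithStats(m)
    i=1+np.argmax(st[1:,4]); ys,xs=np.where(l==i)
    A=np.arange(-140,-40,.1); mid=np.array([proj("side",[HUB[0]+.085*np.cos(np.radians(a)),HUB[1]+.085*np.sin(np.radians(a)),.21])[0] for a in A])
    return c[i],st[i],A[np.argmin(abs(mid-c[i][0]))]
E
python3 - <<'E'
from h import *
for f in("side0","side8"):
    print(hand(cv2.imread(f"pics/{f}.png")[:,:,::-1]))
E
```

```text
(array([286.76706827, 206.26104418]), array([281, 193,  12,  28, 249], dtype=int32), np.float64(-109.10000000000176))
(array([266.15584416, 201.04329004]), array([261, 188,  12,  27, 231], dtype=int32), np.float64(-77.00000000000358))
```

>>> step_arm([
  {"dx": -0.01,"dy": -0.013,"dz": 0,"rx": 0,"ry": 0,"rz": 0,"gripper": 0},
  {"dx": -0.03,"dy": -0.01,"dz": 0,"rx": 0,"ry": 0,"rz": 0,"gripper": 0},
  {"dx": -0.054,"dy": -0.007,"dz": 0,"rx": 0,"ry": 0,"rz": 0,"gripper": 0},
  {"dx": -0.076,"dy": -0.006,"dz": 0,"rx": 0,"ry": 0,"rz": 0,"gripper": 0},
  {"dx": -0.098,"dy": -0.005,"dz": 0,"rx": 0,"ry": 0,"rz": 0,"gripper": 0},
  {"dx": -0.12,"dy": -0.006,"dz": 0,"rx": 0,"ry": 0,"rz": 0,"gripper": 0},
  {"dx": -0.142,"dy": -0.008,"dz": 0,"rx": 0,"ry": 0,"rz": 0,"gripper": 0},
  {"dx": -0.164,"dy": -0.011,"dz": 0,"rx": 0,"ry": 0,"rz": 0,"gripper": 0},
  {"dx": -0.164,"dy": -0.011,"dz": 0,"rx": 0,"ry": 0,"rz": 0,"gripper": 0},
])

```text
t: 8.6
ee_pos: [0.596, 0.0127, 0.219]
eef_rot: [-0.002, 0.992, 0.128, 0.001]
force: [3.2, 0.4, 0.4]
grip_width: -0.004
```

```bash
python3 - <<'E'
from h import *
arc(-445,-460,10,r=.085)
im=capture("side");cv2.imwrite("pics/side9.png",im[:,:,::-1])
crop(im,170,120,200,150,4,"pics/s9.png")
print(hand(im))
E
```

```text
now ang -87.5 r 0.0864 z 0.219 F [3.2 0.4 0.4] t 8.6 rot [-0.005 -0.002 -0.009]
-446.5 [ 0.009 -0.005 -0.005]
-448.0 [-0.002 -0.008 -0.005]
-449.5 [-0.013 -0.01  -0.005]
-451.0 [-0.024 -0.013 -0.005]
-452.5 [-0.034 -0.016 -0.005]
-454.0 [-0.045 -0.02  -0.005]
-455.5 [-0.055 -0.023 -0.005]
-457.0 [-0.066 -0.027 -0.005]
-458.5 [-0.076 -0.032 -0.005]
-460.0 [-0.086 -0.036 -0.005]
(array([284.24609375, 205.45703125]), array([278, 192,  12,  28, 256], dtype=int32), np.float64(-104.700000000002))
```

View pics/s9.png

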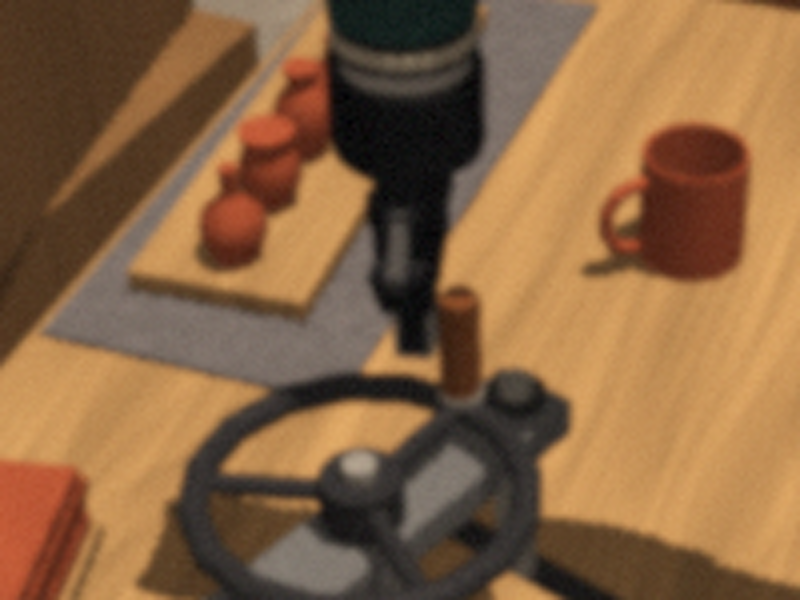

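>>> step_arm([
  {"dx": -0.008,"dy": -0.004,"dz": 0,"rx": 0,"ry": 0,"rz": 0,"gripper": 0},
  {"dx": -0.016,"dy": -0.008,"dz": 0,"rx": 0,"ry": 0,"rz": 0,"gripper": 0},
  {"dx": -0.02,"dy": -0.01,"dz": 0,"rx": 0,"ry": 0,"rz": 0,"gripper": 0},
  {"dx": -0.02,"dy": -0.01,"dz": 0,"rx": 0,"ry": 0,"rz": 0,"gripper": 0},
  {"dx": -0.02,"dy": -0.01,"dz": 0,"rx": 0,"ry": 0,"rz": 0,"gripper": 0},
])

```text
t: 9.07
ee_pos: [0.5915, 0.013, 0.2189]
eef_rot: [-0.002, 0.992, 0.127, 0.0]
force: [2.3, 0.1, 0.2]
grip_width: -0.003
```

```bash
python3 - <<'E'
from h import *
arc(-448,-460,6,r=.085)
im=capture("side");cv2.imwrite("pics/side10.png",im[:,:,::-1])
print(hand(im))
E
```

```text
now ang -90.5 r 0.086 z 0.2189 F [2.3 0.1 0.2] t 9.0667 rot [-0.004 -0.001 -0.01 ]
-450.0 [ 0.005 -0.004 -0.006]
-452.0 [-0.01  -0.008 -0.006]
-454.0 [-0.024 -0.012 -0.006]
-456.0 [-0.038 -0.017 -0.006]
-458.0 [-0.051 -0.023 -0.006]
-460.0 [-0.065 -0.029 -0.006]
(array([286.36575875, 205.93385214]), array([280, 193,  13,  28, 257], dtype=int32), np.float64(-108.4000000000018))
```

>>> step_arm([
  {"dx": 0.06,"dy": 0,"dz": 0,"rx": 0,"ry": 0,"rz": 0,"gripper": 0},
  {"dx": 0.12,"dy": 0,"dz": 0,"rx": 0,"ry": 0,"rz": 0,"gripper": 0},
  {"dx": 0.12,"dy": 0,"dz": -0.2,"rx": 0,"ry": 0,"rz": 0,"gripper": 0},
  {"dx": 0.12,"dy": 0,"dz": -0.4,"rx": 0,"ry": 0,"rz": 0,"gripper": 0},
  {"dx": 0.12,"dy": 0.2,"dz": -0.5,"rx": 0,"ry": 0,"rz": 0,"gripper": 0},
  {"dx": 0.12,"dy": 0.4,"dz": -0.5,"rx": 0,"ry": 0,"rz": 0,"gripper": 0},
  {"dx": 0.12,"dy": 0.6,"dz": -0.5,"rx": 0,"ry": 0,"rz": 0,"gripper": 0},
  {"dx": 0.12,"dy": 0.8,"dz": -0.5,"rx": 0,"ry": 0,"rz": 0,"gripper": 0},
  {"dx": 0.12,"dy": 1.0,"dz": -0.5,"rx": 0,"ry": 0,"rz": 0,"gripper": 0},
  {"dx": 0.12,"dy": 1.0,"dz": -0.5,"rx": 0,"ry": 0,"rz": 0,"gripper": 0},
])

```text
t: 9.95
ee_pos: [0.6634, -0.1875, 0.3167]
eef_rot: [0.002, 0.993, 0.121, -0.002]
force: [-0.7, -2.1, -0.5]
grip_width: 0.0
```

```bash
python3 - <<'E'
from h import *
im=capture("side");cv2.imwrite("pics/side11.png",im[:,:,::-1])
print(hand(im),status.sense()["force"])
t=capture("top");cv2.imwrite("pics/top11.png",t[:,:,::-1])
a=cv2.imread("pics/top0.png");b=t[:,:,::-1]
crop(np.hstack([a[190:260,235:325],b[190:260,235:325]])[:,:,::-1],0,0,180,70,4,"pics/tcmp.png")
a=cv2.imread("pics/side0.png");b=im[:,:,::-1]
crop(np.hstack([a[185:285,205:315],b[185:285,205:315]])[:,:,::-1],0,0,220,100,3.5,"pics/scmp.png")
E
```

```text
(array([286.38934426, 206.47131148]), array([280, 193,  13,  27, 244], dtype=int32), np.float64(-108.4000000000018)) [-0.38753655  0.42796069  1.00148196]
```

View pics/tcmp.png

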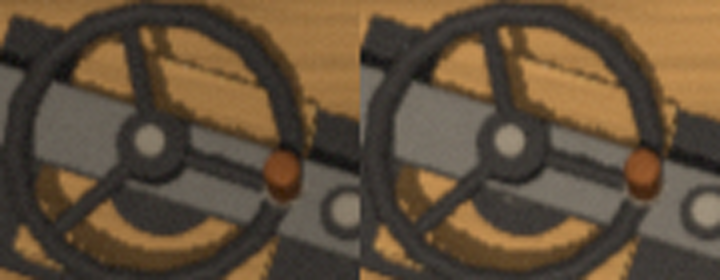

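View pics/scmp.png

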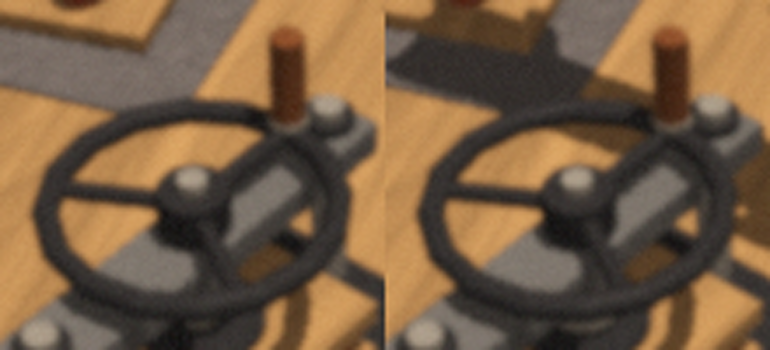

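```bash
python3 - <<'E'
from h import *
g=lambda f:cv2.imread(f"pics/{f}.png",0).astype(np.float32)
def hue(f): 
    i=cv2.imread(f"pics/{f}.png").astype(np.float32); return i[...,2]-i[...,0]
def orange(n):
    out=[]
    for f in(n+"0",n+"11"):
        i=cv2.imread(f"pics/{f}.png"); h=cv2.cvtColor(i,cv2.COLOR_BGR2HSV)
        x0,y0,x1,y1=(296,222,316,246) if n=="top" else (276,190,298,222)
        r=h[y0:y1,x0:x1]; w=((r[...,0]<14)&(r[...,1]>100)&(r[...,2]>50))
        ys,xs=np.where(w); out.append((xs.mean()+x0,ys.mean()+y0,w.sum()))
    return out
for n in("top","side"): print(n,np.round(orange(n),2))
t=np.radians(-110)
for n in("top","side"):
  print(n,"px/deg",[ (proj(n,[HUB[0]+.085*np.cos(t-.0175),HUB[1]+.085*np.sin(t-.0175),.21])-proj(n,[HUB[0]+.085*np.cos(t),HUB[1]+.085*np.sin(t),.21])).round(2)])
# spoke region ECC near opposite spokes (top), and static hub reference
for nm,(x0,y0,x1,y1) in {"spokeUp":(258,192,278,216),"spokeDL":(244,230,266,250),"static nut":(215,202,236,222)}.items():
    s,_=cv2.phaseCorrelate(g("top0")[y0:y1,x0:x1].copy(),g("top11")[y0:y1,x0:x1].copy()); print(nm,np.round(s,2))
for n,pts in (("mug",(430,225,482,264)),("vase",(155,220,200,262)),("bowl",(145,280,195,330))):
    x0,y0,x1,y1=pts; s,_=cv2.phaseCorrelate(g("top0")[y0:y1,x0:x1].copy(),g("top11")[y0:y1,x0:x1].copy()); print(n,np.round(s,2))
E
```

```text
top [[304.97 232.94  96.  ]
 [305.32 232.67  93.  ]]
side [[286.71 206.56 255.  ]
 [286.39 206.76 250.  ]]
top px/deg [array([-0.21,  0.59])]
side px/deg [array([0.54, 0.29])]
spokeUp [-0.3 -0.3]
spokeDL [0.06 0.13]
static nut [ 0.02 -0.07]
mug [0.28 0.  ]
vase [0.5 0.4]
bowl [ 0.06 -0.13]
```

```bash
python3 - <<'E'
from workcell import status,ticket
import numpy as np
s=status.sense();print(np.abs(s["qvel"]).max(),s["t"]);print(ticket.sign_off())
E
```

```text
0.06676455503847818 10.05
the job is handed in; nothing more can be done
None
```

I pushed the hand wheel one full turn clockwise with the shut fingertips, without gripping the handle. I then backed off, lifted the arm clear and handed the job in at 10.05 s.

- **Wheel angle:** comparing the before and after pictures in both views puts the handle about 0.6° short of where it started. That is below half a pixel, so I did not nudge it further. One side-view estimate came out at 0.7° short.
- **Forces:** readings at the end of each push were about 8 N or less, and some sideways components did not match the contact I expected. They varied by a newton or two even with nothing touching.
- **Pottery:** the mug, vase and bowl look unmoved. The image comparison gave a shift of up to 0.6 px for the vase, which I took as noise because the arm never came near it.
- **Arm at hand-in:** the tool stood about 0.2 m from the handle and 0.32 m up, touching nothing. The joints were still settling slightly, at up to 0.07 rad/s.

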